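Clear and steady the rocking drying stand, then lay the cheese loaf on it

ROBOT

A 6-joint arm with a two-finger parallel gripper is mounted at the origin on the work surface. World frame = base frame: x ahead of the robot, y to its left, z up, the work surface at z = 0. Lengths are in m, angles in rad, forces in N, time in s.
With the tool pointing down it reaches from about 0.275 to 0.75 m from the base axis. Payload 10.2 kg.
Tool frame: the origin (TCP) lies midway between the tips of the shut fingers; the grasp point (between the pads) lies 19 mm behind it; z points along the fingers, x is the direction in which the jaws open and shut, and the axes are right-handed (so a half turn about z gives the same grasp; the last joint's range is limited). The gripper opens to 85 mm and grips with 20 to 120 N. Pads are 22 mm wide; open, the fingers measure 114 mm over their backs; the gripper's body (76 mm by 85 mm) begins 54 mm behind the grasp point. The pads swing forward as they close: fully open they stand 13 mm farther back than shut.
Start: joints at [0.938, 0.313, 1.498, -0, 1.331, -0.223], TCP at [0.209, 0.482, 0.231] pointing down, gripper open.
Joint ranges: [-2.94, 2.94], [-0.97, 2.17], [0.19, 2.56], [-1.23, 4.37], [0.02, 3.11], [-2.88, 2.88]. Speed limits (rad/s): [2.39, 2.39, 3.01, 3.14, 3.14, 3.14].

INTERFACE

Orientations are given as a rotation vector (axis times angle).
In Python, from rig import move_to, move_l, move_joints, grip, hold, solve_ik, read_state, camera, PlanningError, close_job gives the robot as it stands. Calls block until the motion is done:
- move_to(position, orientation): joint-space move of the TCP to a pose.
- move_l(position, orientation=None, velocity=0.15): straight line of the TCP; orientation=None keeps the orientation; velocity is the mean speed in m/s.
- move_joints(angles): joint-space move.
- grip(opening): finger opening in m; the grip force is fixed at half the most; returns when the fingers have stopped.
- hold(seconds).
- solve_ik(position, orientation): joint angles nearest the present ones, or None.
- read_state(): the state.
- camera(name): name is "side" or "top" or "wrist"; returns a dict with "frame" (420x560x3 uint8, red, green, blue), "depth" (420x560 float32, m along the optical axis (not along the pixel's ray), 0 where there is no reading), "fx", "fy", "cx", "cy" (pixels), "R" (3x3) and "t" (3): a world point X has camera coordinates R X + t. Camera axes: x right, y down, z forward; pixel columns grow to the right and rows downward; lengths in m; the calibration is good to about 2 mm. A picture is of the moment at which its call begins.
A pose or a line that the arm cannot do raises PlanningError and nothing moves.
- close_job(): hands the job in, once; it reports no verdict.
The state is a dict: "time": time; "joint_positions": joint angles; "qd": joint speeds; "tau": joint torques, N m; "eef_pos": TCP position; "ee_rot": TCP orientation; "ft_force": force on the tool from outside, world axes, zero at the start; "torque": the same for the moment, N m; "width": finger opening in m.
Only numpy, scipy, OpenCV 4.12 (cv2) and the standard library are available. Lean on these libraries where they do the work, as an engineer would, in place of code of your own. Each camera call takes 0.05 s, during which the arm holds its last target.

TASK

Get the drying stand ready and load it: take the coating pot off the stand and set it upright in the middle of the round cork mat, then swivel the empty stand round on its feet, without picking it up, until none of its feet is up on the tray's beads and it stands level on the tray floor by itself without rocking, and let go of it. Then lay the brick-shaped cheese flat, lengthways in the middle of the stand, and leave everything standing steady. Do not shift the round cheeses or the brush.

Things in the scene. Friction and masses are not known exactly. Their poses are not given: they have to be found in the camera images.
- tray: Fixed stainless drip tray, 250 mm (its x) by 220 mm (its y), rim 16 mm high and 5 mm thick. Origin: centre of its underside, 4 mm below its flat floor.
- tray_floor (a point): Centre of the tray at floor height; axes as the tray. Three parallel half-round beads are pressed into the floor here, along the tray's x over 220 mm, at y = -20, 0 and +20 mm, each 18 mm wide and 8 mm high; they fill the strip |y| < 29 mm. Outside that strip the floor is flat up to the rim.
- stand_mid (a point): Middle of the central top bar of the loose drying stand (welded 8 mm steel round bar, 0.45 kg), 56 mm above the feet's undersides; x along the stand, z up. Top frame, all at this height: three bars along x, 140 mm long, at y = -55, 0, +55 mm; four cross bars along y, 110 mm long, at x = -70, -25, +25, +70 mm. So 42 mm of the central bar is free to pinch.
- stand_base (a point): Middle of the stand between its four rubber feet, level with their undersides (axes as the stand). Feet: 14 mm diameter at x = +-65, y = +-52 mm. At the start it is turned 20 to 57 degrees against the tray, two opposite feet on the beads. It stands steady near the tray's middle line with its x along the tray's x (within about 10 degrees) or the tray's y (within about 20).
- loaf_mid (a point): Brick-shaped yellow cheese loaf, 130 mm (x) by 60 mm (y) by 55 mm high, about 0.44 kg, with rounded edges, lying flat on the board roughly across it. The point is its centre, half-way up; x runs along the loaf, z up.
- board: Fixed oak ripening board, 420 mm (x) by 150 mm (y) by 22 mm thick, origin at the centre of its underside. The loaf, a round cheese and the cork mat lie on it in a row along x, 125 mm apart, in any order.
- wheel_a: Bystander: round cheese wheel, 120 mm diameter, 60 mm high, on the board; origin at the centre of its underside.
- wheel_b: Bystander: round cheese wheel, 120 mm diameter, 60 mm high, on the table past the tray's +x end; origin at the centre of its underside.
- pot_mid (a point): White coating pot with a lid, 66 mm diameter, 100 mm high, about 0.35 kg, at the start standing on the middle of the stand and leaning with it. The point is its centre, half-way up; z up.
- mat_top (a point): Centre of the upper face of the fixed round cork mat on the board, 92 mm diameter, 6 mm thick: the pot's place.
- wheel_c: Bystander: round cheese wheel, 120 mm diameter, 60 mm high, on the table, far left or far right; origin at the centre of its underside.
- brush: Bystander: flat brush, 180 mm long along its x, lying on the table far left or far right; origin at the middle of its underside.
Not all that is in view belongs to the job. Of the things shaped like the part that bears stand_mid, the bare steel one is meant.

How it is judged:
On the way:
1. the empty stand stands level by itself with all four feet on the tray floor (angle between stand_mid's own z axis and vertical below 0.022 rad and z of stand_mid in the frame of tray below 0.0625 m and contact force between stand and the fingers below 0.1 N and contact force between stand and loaf below 0.1 N and contact force between stand and pot below 0.1 N), for 0.3 s.
At the end, for the whole second after the job is handed in: The stand is level (within about 1.2 degrees) with all four feet on the tray floor; the loaf lies flat on it, lengthways (within 15 degrees) and centred (within 22 mm along, 20 mm across); the pot stands upright on the cork mat within 20 mm of its middle; all are at rest and released (angle between stand_mid's own z axis and vertical below 0.022 rad and z of stand_mid in the frame of tray below 0.0625 m and angle between loaf_mid's own z axis and vertical below 0.06 rad and angle between the x axis of loaf_mid and the x axis of stand_mid, either way round below 0.26 rad and x of loaf_mid in the frame of stand_mid between -0.022 and 0.022 m and y of loaf_mid in the frame of stand_mid between -0.02 and 0.02 m and z of loaf_mid in the frame of stand_mid between 0.026 and 0.037 m and linear speed of each of loaf, stand, pot below 0.02 m/s and horizontal distance between pot_mid and mat_top below 0.02 m and angle between pot_mid's own z axis and vertical below 0.05 rad and z of pot_mid in the frame of mat_top between 0.046 and 0.054 m); the robot touches nothing.
It fails at once if the stand was picked up off the tray (z of stand_mid in the frame of tray above 0.09 m).
It fails at once if the stand was tipped (angle between stand_mid's own z axis and vertical above 0.35 rad).
It fails at once if the pot was knocked over (angle between pot_mid's own z axis and vertical above 0.5 rad).
It fails at once if a round cheese or the brush was shifted (distance of any of wheel_a, wheel_b, wheel_c, brush from where it was at the start of the episode above 0.025 m).
It also fails if it takes over 69 s, if anything falls off the work surface, if the arm or the gripper's body presses on something with over 40 N, if the wrist force passes 120 N, or if a joint passes its speed limit or range.

## Working session

There is one attempt and no reset: what is moved stays moved. The work goes in short steps, each a Python script; the robot and the scene stay as the last script left them, time stands still between calls to the robot, and variables do not carry over. Pictures are saved under pics/ and viewed, and the job is handed in when it is done.

```bash
ls; mkdir -p pics
python3 - <<'E'
from rig import *
import cv2,pickle
s=read_state();print(s)
for n in("top","side","wrist"):
    c=camera(n);cv2.imwrite(f"pics/{n}0.png",c["frame"][:,:,::-1]);pickle.dump(c,open(f"{n}0.pkl","wb"))
    print(n,c["fx"],c["cx"],c["cy"],c["R"],c["t"])
E
```

```text
pics
{'time': 0.0, 'joint_positions': array([ 9.37600450e-01,  3.13438771e-01,  1.49847118e+00, -2.48559667e-06,
        1.33099576e+00, -2.23358752e-01]), 'qd': array([ 0.00014123,  0.00164233, -0.00210373, -0.0002066 , -0.00063977,
       -0.00176508]), 'tau': array([ 1.38173884e-03, -4.12264538e+01, -2.59739292e+01, -1.28839756e-04,
        4.13127549e-03, -4.84446616e-06]), 'eef_pos': array([0.20901995, 0.48130343, 0.23072799]), 'ee_rot': array([ 2.62661218e+00,  1.72267556e+00, -1.93079317e-03]), 'ft_force': array([-0.24787095,  0.11988764, -0.38942574]), 'torque': array([ 0.00961602, -0.01280938,  0.01585763]), 'width': 0.08567129840797329}
top 384.1073613460213 278.24505241131305 209.23957446855133 [[ 0.01118725 -0.99986174  0.01230251]
 [-0.98794973 -0.01295168 -0.15423227]
 [ 0.15437028 -0.01042882 -0.98795802]] [-0.01597442  0.52910522  0.9936749 ]
side 397.8600074485648 286.75771407607255 204.42152220443657 [[ 0.99987085 -0.01560695  0.00383395]
 [-0.00803395 -0.69202362 -0.72183015]
 [ 0.01391875  0.72170613 -0.69205963]] [-0.4954016   0.05289765  1.04350535]
wrist 321.0626726372965 285.39151515275785 205.77346179089054 [[ 0.39843486  0.91719551 -0.00143255]
 [ 0.88017752 -0.38191385  0.28183213]
 [ 0.25794806 -0.11355264 -0.95946266]] [-0.52395074 -0.03766545  0.37849948]
```

View pics/top0.png

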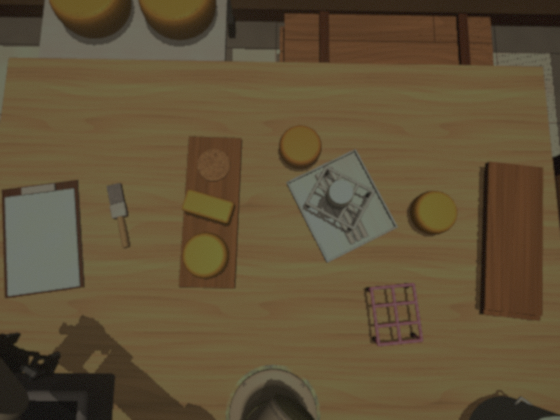

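View pics/side0.png

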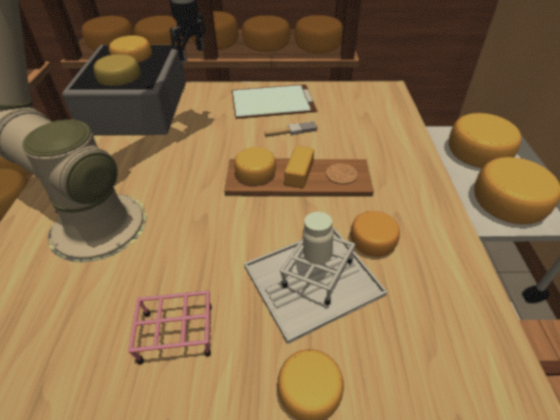

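View pics/wrist0.png

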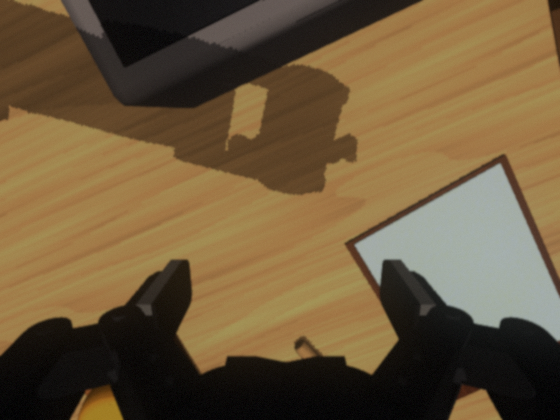

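The top view shows the mat at about (212,165), the loaf at (208,207), a wheel at (205,255), the tray at (341,206) carrying the steel stand and pot (341,192), other wheels at (300,146) and (435,212), the brush at (119,213), and the pink decoy stand at (393,313). Next I'll zoom in and measure.

```bash
cat > h.py <<'E'
import numpy as np,cv2,pickle
from rig import *
def cloud(c):
    v,u=np.mgrid[0:420,0:560]; d=c["depth"]
    P=np.stack([(u-c["cx"])/c["fx"]*d,(v-c["cy"])/c["fy"]*d,d],-1)
    W=(P-c["t"])@c["R"]; W[d==0]=np.nan
    return W
def ray(c,u,v,z):
    d=c["R"].T@np.array([(u-c["cx"])/c["fx"],(v-c["cy"])/c["fy"],1.]); o=-c["R"].T@c["t"]
    return o+d*(z-o[2])/d[2]
def proj(c,X):
    p=np.asarray(X)@c["R"].T+c["t"]; return np.stack([p[...,0]/p[...,2]*c["fx"]+c["cx"],p[...,1]/p[...,2]*c["fy"]+c["cy"]],-1)
def snap(n,tag):
    c=camera(n);cv2.imwrite(f"pics/{n}{tag}.png",c["frame"][:,:,::-1]);pickle.dump(c,open(f"{n}{tag}.pkl","wb"));return c
def crop(c,name,u0,v0,w,h,s):
    cv2.imwrite(f"pics/{name}.png",cv2.resize(c["frame"][v0:v0+h,u0:u0+w,::-1],None,fx=s,fy=s,interpolation=cv2.INTER_CUBIC))
E
python3 - <<'E'
from h import *
c=pickle.load(open("top0.pkl","rb"));s=pickle.load(open("side0.pkl","rb"))
crop(c,"t0z",275,120,190,150,4);crop(s,"s0z",230,190,180,150,4)
W=cloud(c);WS=cloud(s)
for (n,u,v) in [("mat",212,165),("loaf",208,207),("wheel",205,255),("board",190,145),("w",300,146),("w",435,212),("pot",341,192),("tray",360,235)]:
    print(n,(u,v),W[v,u].round(3))
for (n,u,v) in [("mat",342,173),("pot",318,222),("loaf",299,160)]: print(n,WS[v,u].round(3))
# tray: bright low-saturation region near
hsv=cv2.cvtColor(c["frame"],cv2.COLOR_RGB2HSV)
for (u,v) in [(341,192),(360,240),(208,207),(212,165),(190,145),(205,255),(260,200)]: print((u,v),hsv[v,u])
E
```

```text
mat (212, 165) [0.652 0.175 0.03 ]
loaf (208, 207) [0.528 0.174 0.074]
wheel (205, 255) [0.403 0.175 0.081]
board (190, 145) [0.713 0.241 0.017]
w (300, 146) [ 0.701 -0.067  0.058]
w (435, 212) [ 0.524 -0.425  0.063]
pot (341, 192) [ 0.553 -0.157  0.168]
tray (360, 235) [ 0.466 -0.237  0.007]
mat [0.658 0.17  0.029]
pot [ 0.556 -0.161  0.172]
loaf [0.532 0.169 0.078]
(341, 192) [ 49  18 116]
(360, 240) [ 36  33 107]
(208, 207) [ 25 148 110]
(212, 165) [ 15 135 104]
(190, 145) [ 14 147  90]
(205, 255) [ 26 143 109]
(260, 200) [ 19 116 110]
```

View pics/t0z.png

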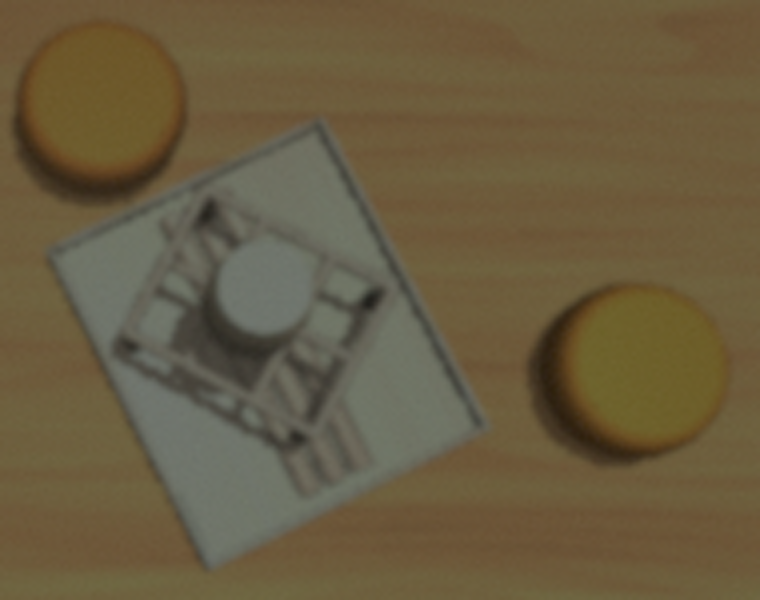

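View pics/s0z.png

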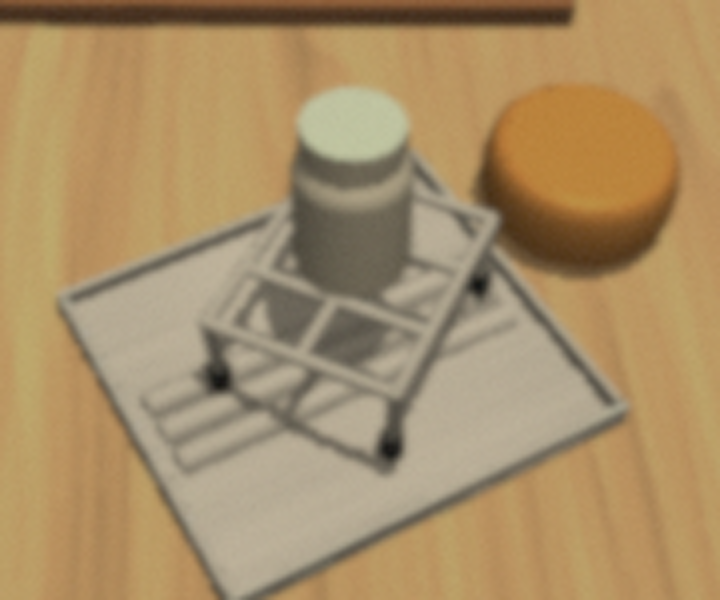

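Run:
```python
from h import *
c=pickle.load(open("top0.pkl","rb"));s=pickle.load(open("side0.pkl","rb"))
W=cloud(c);WS=cloud(s)
def cc(m,pt):
    n,l,st,ce=cv2.connectedComponentsWithStats(m.astype(np.uint8)); return l==l[pt[1],pt[0]]
hsv=cv2.cvtColor(c["frame"],cv2.COLOR_RGB2HSV); z=W[...,2]
# tray silhouette: low saturation
u,v=np.meshgrid(np.arange(560),np.arange(420))
roi=(u>283)&(u<400)&(v>145)&(v<268)
m=roi&(hsv[...,1]<80); m=cc(m,(360,235))
cn=max(cv2.findContours(m.astype(np.uint8),0,1)[0],key=cv2.contourArea)
r=cv2.minAreaRect(cv2.convexHull(cn));b=cv2.boxPoints(r)
P=np.array([ray(c,*p,.018) for p in b])[:,:2];print("tray",P.round(4),np.linalg.norm(np.diff(P,axis=0),axis=1),P.mean(0))
e=P[1]-P[0];print([np.degrees(np.arctan2(*(P[i+1]-P[i])[::-1])) for i in range(3)])
# pot lid
for nm,cam,WW,pt in (("top",c,W,(341,190)),("side",s,WS,(318,222))):
    m=cc((WW[...,2]>.155)&(np.hypot(WW[...,0]-.555,WW[...,1]+.158)<.06),pt)
    X=WW[m];print(nm,"lid",len(X),X.mean(0).round(4),X.min(0).round(3),X.max(0).round(3))
    me=cv2.erode(m.astype(np.uint8),np.ones((3,3)))>0
    X=WW[me&(WW[...,2]>.160)];A=np.c_[X[:,:2]-X[:,:2].mean(0),np.ones(len(X))]
    k,res,_,_=np.linalg.lstsq(A,X[:,2],rcond=None);print(" n~",-k[:2],"z",k[2],"rms",np.sqrt(res/len(X)),len(X))
# loaf
m=cc((z>.058)&(np.abs(W[...,0]-.528)<.055)&(np.abs(W[...,1]-.174)<.09),(208,207))
r=cv2.minAreaRect(np.argwhere(m)[:,::-1].astype(np.float32));P=np.array([ray(c,*p,.075) for p in cv2.boxPoints(r)])[:,:2]
print("loaf",P.mean(0).round(4),np.linalg.norm(np.diff(P,axis=0),axis=1),[np.degrees(np.arctan2(*(P[i+1]-P[i])[::-1])) for i in range(2)],W[m].mean(0), np.nanmedian(z[m]))
# wheel on board
m=cc((z>.06)&(np.hypot(W[...,0]-.403,W[...,1]-.175)<.068),(205,255));print("wheel",W[m].mean(0))
crop(c,"b0z",175,130,75,165,5); crop(s,"bs0z",215,140,165,60,5)
```

```text
tray [[ 0.6105 -0.0289]
 [ 0.7179 -0.2322]
 [ 0.4878 -0.3392]
 [ 0.3877 -0.1404]] [0.22992398 0.25369882 0.22261095] [ 0.55096994 -0.18515831]
[np.float64(-62.17009478393957), np.float64(-155.05790057788016), np.float64(116.74545688856705)]
top lid 472 [ 0.5532 -0.1566  0.1687] [ 0.526 -0.185  0.156] [ 0.582 -0.129  0.175]
 n~ [-0.04423453  0.07836746] z 0.1689649455708966 rms [0.00159983] 368
side lid 560 [ 0.5554 -0.1629  0.1693] [ 0.528 -0.187  0.155] [ 0.584 -0.128  0.176]
 n~ [-0.0426278  -0.01815078] z 0.17045047632704474 rms [0.00268958] 437
loaf [0.5297 0.1739] [0.06025134 0.13134221 0.05996183] [np.float64(-13.546921681254858), np.float64(-105.9226766012951)] [0.52952984 0.17386608 0.07445403] 0.07489806482088389
wheel [0.4029004  0.17518611 0.07877142]
```

View pics/b0z.png

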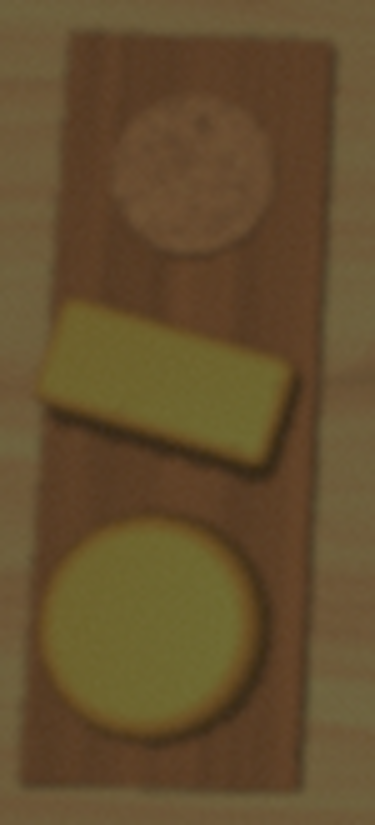

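The mat circle in the zoom is at (193,175)/5, which is top pixel (213.5,164.8). The loaf measures 60x131 mm, as it should. Now I'll triangulate the stand's corners from the two views.

Run:
```python
from h import *
c=pickle.load(open("top0.pkl","rb"));s=pickle.load(open("side0.pkl","rb"))
print("mat",ray(c,175+193/5-.4,130+175/5-.4,.028))
def M(k): K=np.array([[k["fx"],0,k["cx"]],[0,k["fy"],k["cy"]],[0,0,1]]);return K@np.c_[k["R"],k["t"]]
T=np.array([[215,195],[388,290],[312,440]])/4+[275,120]-.4
S=np.array([[497,215],[400,395],[203,325]])/4+[230,190]-.4
X=cv2.triangulatePoints(M(c),M(s),T.T.astype(float),S.T.astype(float));X=(X[:3]/X[3]).T
A,B,C=X;print(X.round(4));print("AB",np.linalg.norm(A-B),"BC",np.linalg.norm(B-C),"AC",np.linalg.norm(A-C), "mid",(A+C)/2)
d=A-B;print("stand x ang",np.degrees(np.arctan2(d[1],d[0])),"BC",np.degrees(np.arctan2(*(C-B)[1::-1])))
n=np.cross(A-B,C-B);n/=np.linalg.norm(n);print("n",n*np.sign(n[2]))
# tray corners from zoom
q=np.array([[322,120],[50,252],[210,568],[488,425]])/4+[275,120]-.4
P=np.array([ray(c,*p,.016) for p in q])[:,:2];print("tray",P.round(4),P.mean(0),[(np.linalg.norm(e).round(4),np.degrees(np.arctan2(e[1],e[0])).round(1)) for e in (P[1]-P[0],P[2]-P[1],P[3]-P[2],P[0]-P[3])])
q=np.array([[60,298],[232,603],[628,408],[415,158]])/4+[230,190]-.4
P=np.array([ray(s,*p,.016) for p in q])[:,:2];print("traySide",P.round(4),P.mean(0),[(np.linalg.norm(e).round(4),np.degrees(np.arctan2(e[1],e[0])).round(1)) for e in (P[1]-P[0],P[2]-P[1],P[3]-P[2],P[0]-P[3])])
```

```text
mat [0.65423661 0.17209682 0.028     ]
[[ 0.6398 -0.1405  0.0778]
 [ 0.5766 -0.2551  0.0717]
 [ 0.4763 -0.2042  0.065 ]]
AB 0.13107353725281187 BC 0.1126378831008729 AC 0.17601661678896854 mid [ 0.55805263 -0.17234934  0.07141613]
stand x ang 61.100865824862574 BC 153.1089133252467
n [-0.07337927 -0.01300754  0.99721928]
tray [[ 0.7072 -0.2259]
 [ 0.6088 -0.0337]
 [ 0.3915 -0.1437]
 [ 0.4912 -0.3361]] [ 0.54966758 -0.18482873] [(np.float64(0.2159), np.float64(117.1)), (np.float64(0.2435), np.float64(-153.2)), (np.float64(0.2167), np.float64(-62.6)), (np.float64(0.2425), np.float64(27.0))]
traySide [[ 0.3943 -0.1468]
 [ 0.4918 -0.3385]
 [ 0.7124 -0.2267]
 [ 0.6135 -0.0382]] [ 0.55301382 -0.18756013] [(np.float64(0.215), np.float64(-63.0)), (np.float64(0.2473), np.float64(26.9)), (np.float64(0.2129), np.float64(117.7)), (np.float64(0.2446), np.float64(-153.6))]
```

```bash
cat >> h.py <<'E'
from scipy.spatial.transform import Rotation as Ro
def down(a,tilt=None):
    """tool down, jaw axis at a (deg); tilt=(nx,ny): tool axis opposite to normal n"""
    a=np.radians(a); R=np.array([[np.cos(a),np.sin(a),0],[np.sin(a),-np.cos(a),0],[0,0,-1.]]).T.reshape(3,3)
    R=np.column_stack([[np.cos(a),np.sin(a),0],[np.sin(a),-np.cos(a),0],[0,0,-1.]])
    if tilt is not None:
        n=np.array([*tilt,1.]);n/=np.linalg.norm(n); ax=np.cross([0,0,1],n); an=np.arcsin(np.linalg.norm(ax))
        if an>1e-6: R=Ro.from_rotvec(ax/np.linalg.norm(ax)*an).as_matrix()@R
    return Ro.from_matrix(R).as_rotvec()
E
python3 - <<'E'
from h import *
w=pickle.load(open("wrist0.pkl","rb"));st=read_state()
R=Ro.from_rotvec(st["ee_rot"]).as_matrix();o=-w["R"].T@w["t"]
print("cam in tool",R.T@(o-st["eef_pos"]),"view dir in tool",R.T@w["R"][2],"x img in tool",R.T@w["R"][0], "jaw ang",np.degrees(np.arctan2(R[1,0],R[0,0])))
for a in range(-180,180,30):
    q=[solve_ik(p,down(a)) for p in ([.555,-.16,.3],[.654,.172,.15],[.55,-.185,.1])]
    print(a,[None if x is None else x.round(2).tolist() for x in q])
E
```

```text
cam in tool [-0.00046322 -0.07052778 -0.14214404] view dir in tool [-4.51924975e-04  2.82058118e-01  9.59397214e-01] x img in tool [9.99999893e-01 3.04887994e-05 4.62087347e-04] jaw ang 66.52134472267983
-180 [[-0.48, 0.4, 1.2, -0.0, 1.54, 2.66], None, [-0.53, 0.56, 1.49, -0.0, 1.09, 2.62]]
-150 [[-0.48, 0.4, 1.2, -0.0, 1.54, 2.13], [0.08, 0.71, 1.08, -0.0, 1.34, 2.7], [-0.53, 0.56, 1.49, -0.0, 1.09, 2.09]]
-120 [[-0.48, 0.4, 1.2, -0.0, 1.54, 1.61], [0.08, 0.71, 1.08, -0.0, 1.34, 2.18], [-0.53, 0.56, 1.49, -0.0, 1.09, 1.57]]
-90 [[-0.48, 0.4, 1.2, -0.0, 1.54, 1.09], [0.08, 0.71, 1.08, -0.0, 1.34, 1.66], [-0.53, 0.56, 1.49, -0.0, 1.09, 1.04]]
-60 [[-0.48, 0.4, 1.2, 0.0, 1.54, 0.56], [0.08, 0.71, 1.08, 0.0, 1.34, 1.13], [-0.53, 0.56, 1.49, 0.0, 1.09, 0.52]]
-30 [[-0.48, 0.4, 1.2, -0.0, 1.54, 0.04], [0.08, 0.71, 1.08, -0.0, 1.34, 0.61], [-0.53, 0.56, 1.49, -0.0, 1.09, -0.0]]
0 [[-0.48, 0.4, 1.2, -0.0, 1.54, -0.48], [0.08, 0.71, 1.08, -0.0, 1.34, 0.08], [-0.53, 0.56, 1.49, -0.0, 1.09, -0.53]]
30 [[-0.48, 0.4, 1.2, -0.0, 1.54, -1.01], [0.08, 0.71, 1.08, -0.0, 1.34, -0.44], [-0.53, 0.56, 1.49, -0.0, 1.09, -1.05]]
60 [[-0.48, 0.4, 1.2, 0.0, 1.54, -1.53], [0.08, 0.71, 1.08, 0.0, 1.34, -0.96], [-0.53, 0.56, 1.49, 0.0, 1.09, -1.57]]
90 [[-0.48, 0.4, 1.2, -0.0, 1.54, -2.05], [0.08, 0.71, 1.08, -0.0, 1.34, -1.49], [-0.53, 0.56, 1.49, -0.0, 1.09, -2.1]]
120 [[-0.48, 0.4, 1.2, -0.0, 1.54, -2.58], [0.08, 0.71, 1.08, -0.0, 1.34, -2.01], [-0.53, 0.56, 1.49, -0.0, 1.09, -2.62]]
150 [None, [0.08, 0.71, 1.08, -0.0, 1.34, -2.53], None]
```

Run:
```python
from h import *
move_to([.535,-.165,.34],down(-77))
w=snap("wrist","1");print(read_state()["time"],read_state()["eef_pos"])
W=cloud(w)
print(w["R"],w["t"])
```

```text
2.7917 [ 0.53516261 -0.1642859   0.3399916 ]
[[ 2.26276498e-01 -9.74063106e-01  1.08429960e-04]
 [-9.34481561e-01 -2.17050226e-01  2.82193927e-01]
 [-2.74851158e-01 -6.39551794e-02 -9.59357377e-01]] [-0.2822503   0.39780703  0.61958226]
```

View pics/wrist1.png

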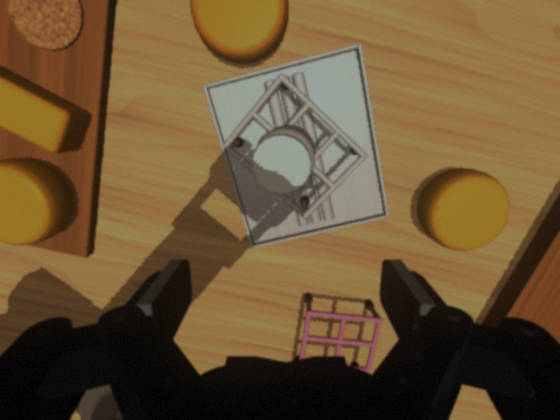

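The wrist view shows the pot lid at (284,163) and the stand's corners at (287,77), (366,156), (303,215) and (225,147).

Run:
```python
from h import *
w=pickle.load(open("wrist1.pkl","rb"));c=pickle.load(open("top0.pkl","rb"));s=pickle.load(open("side0.pkl","rb"))
W=cloud(w)
crop(w,"w1z",195,35,200,220,3.5) if 0 else cv2.imwrite("pics/w1z.png",cv2.resize(w["frame"][35:255,195:400,::-1],None,fx=2.7,fy=2.7,interpolation=cv2.INTER_CUBIC))
m=(W[...,2]>.155)&(np.hypot(W[...,0]-.555,W[...,1]+.158)<.06)
me=cv2.erode(m.astype(np.uint8),np.ones((9,9)))>0
X=W[me];print(m.sum(),W[m].mean(0),X.mean(0))
A=np.c_[X[:,:2]-X[:,:2].mean(0),np.ones(len(X))];k=np.linalg.lstsq(A,X[:,2],rcond=None)
print("n~",-k[0][:2],k[0][2],np.sqrt(k[1]/len(X)),len(X))
n,l,stt,ce=cv2.connectedComponentsWithStats(m.astype(np.uint8));i=np.argmax(stt[1:,4])+1;print(stt[i],ce[i],"lid by ray",ray(w,*ce[i],.168))
# frame points
f=(W[...,2]>.05)&(W[...,2]<.09)&(np.hypot(W[...,0]-.557,W[...,1]+.173)<.1)
X=W[f];A=np.c_[X[:,:2]-[.557,-.173],np.ones(len(X))]
for _ in range(3):
    k=np.linalg.lstsq(A,X[:,2],rcond=None)[0];r=X[:,2]-A@k;g=np.abs(r)<2*r.std();X=X[g];A=A[g]
print("frame n~",-k[:2],k[2],len(X),r.std())
cv2.imwrite("pics/w1m.png",f.astype(np.uint8)*255)
```

```text
39521 [ 0.54679413 -0.15699909  0.39653503] [ 0.54787633 -0.15912609  0.40190368]
n~ [1.52771524 0.40964036] 0.401903677372049 [0.05782594] 24561
[   65   259   417   161 34686] [277.23023698 361.25007208] lid by ray [ 0.32593659 -0.20406597  0.168     ]
frame n~ [-0.03959294  0.08057477] 0.07023537119471587 2671 0.0010295071351601934
```

View pics/w1z.png

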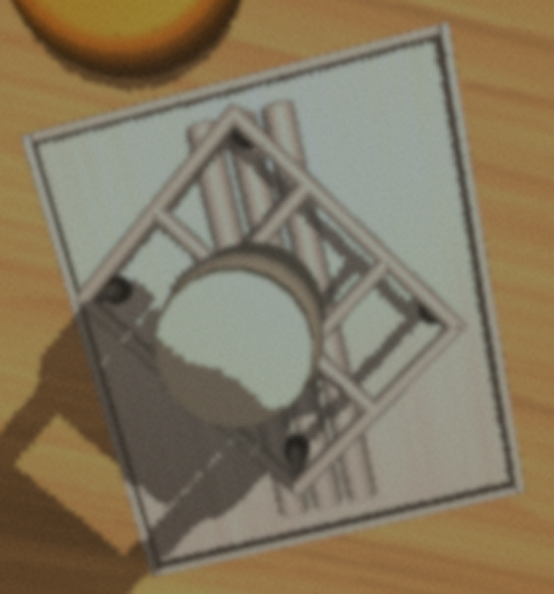

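View pics/w1m.png

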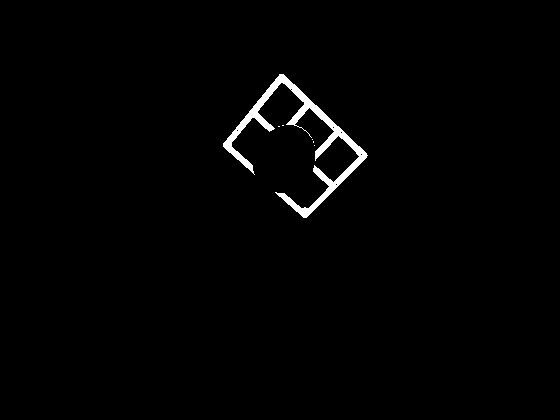

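```bash
cat >> h.py <<'E'
def frame_fit(c,ctr,z0=.05,z1=.09,rad=.1):
    W=cloud(c);f=(W[...,2]>z0)&(W[...,2]<z1)&(np.hypot(W[...,0]-ctr[0],W[...,1]-ctr[1])<rad)
    n,l,st,ce=cv2.connectedComponentsWithStats(f.astype(np.uint8));f=l==np.argmax(st[1:,4])+1
    X=W[f];A=np.c_[X[:,:2]-ctr,np.ones(len(X))]
    for _ in range(3):
        k=np.linalg.lstsq(A,X[:,2],rcond=None)[0];r=X[:,2]-A@k;g=np.abs(r)<3*r.std();X=X[g];A=A[g]
    (cx,cy),(w,h),a=cv2.minAreaRect((W[f][:,:2]*1000).astype(np.float32))
    if w<h: a+=90;w,h=h,w
    cen=np.array([cx,cy])/1000
    return cen,(w,h),(a+90)%180-90,-k[:2],k[2]+k[:2]@(cen-ctr),r.std()
E
python3 - <<'E'
from h import *
w=pickle.load(open("wrist1.pkl","rb"));c=pickle.load(open("top0.pkl","rb"));s=pickle.load(open("side0.pkl","rb"))
for k in (w,c): print(frame_fit(k,np.array([.557,-.173])))
W=cloud(w);m=(W[...,2]>.155)&(W[...,2]<.19)&(np.hypot(W[...,0]-.555,W[...,1]+.158)<.06)
u=cv2.minEnclosingCircle(np.argwhere(m)[:,::-1].astype(np.float32));print(u,ray(w,*u[0],.169),W[m].mean(0))
# tray by corners in wrist zoom
q=np.array([[447,27],[27,137],[155,572],[521,490]])/2.7+[195,35]-.4
P=np.array([ray(w,*p,.016) for p in q])[:,:2];print("tray",P.round(4),P.mean(0),[(np.linalg.norm(e).round(4),np.degrees(np.arctan2(e[1],e[0])).round(1)) for e in (P[1]-P[0],P[2]-P[1],P[3]-P[2],P[0]-P[3])])
# mat by ray in wrist
E
```

```text
(array([ 0.56217822, -0.1697222 ]), (147.05377197265625, 117.88643646240234), 61.267547607421875, array([-0.03966879,  0.08067313]), np.float64(0.07008623373253661), np.float64(0.0011712951374429873))
(array([ 0.55934387, -0.17103592]), (147.8264923095703, 117.6635971069336), 61.53511428833008, array([-0.03735753,  0.07962311]), np.float64(0.06927928193493055), np.float64(0.0021414896416943334))
((281.579833984375, 162.95440673828125), 29.69273567199707) [ 0.55787159 -0.15632409  0.169     ] [ 0.55784981 -0.15626911  0.16986505]
tray [[ 0.7105 -0.2259]
 [ 0.6141 -0.0341]
 [ 0.3955 -0.144 ]
 [ 0.4917 -0.3358]] [ 0.55294683 -0.18495373] [(np.float64(0.2147), np.float64(116.7)), (np.float64(0.2447), np.float64(-153.3)), (np.float64(0.2146), np.float64(-63.4)), (np.float64(0.2448), np.float64(26.7))]
```

Run:
```python
from h import *
n=np.array([-.039,.080,1]);n/=np.linalg.norm(n)
lid=np.array([.5575,-.1563,.1695]);o=down(-77,(-.039,.080))
g=lid-.055*n
move_to(lid+.05*n,o)
move_l(g,velocity=.1)
print(read_state()["ft_force"],read_state()["eef_pos"]-g)
grip(.05)
s=read_state();print(s["time"],s["width"],s["ft_force"])
move_l(g+[0,0,.13],velocity=.15)
s=read_state();print(s["time"],s["width"],s["ft_force"])
snap("side","2")
```

```text
[-0.1915903  -0.88595148 -0.61847326] [ 0.00030186 -0.00013893  0.00067329]
4.8917 0.06383967626380152 [-0.68374507  0.81085744  6.48319289]
5.9083 0.06354516497797491 [ 0.28673769 -0.04006162 -3.48373447]
```

View pics/side2.png

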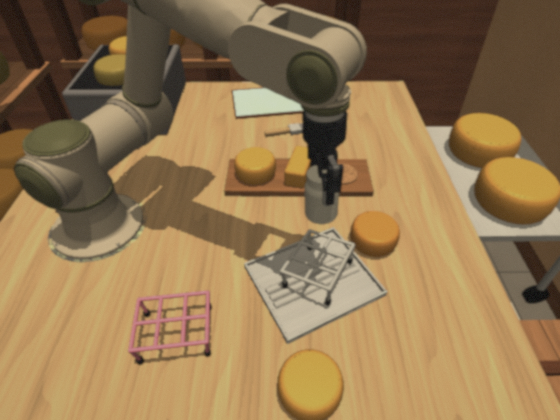

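The pot is held (width 63.5 mm, +3.5 N). Next is the mat.

Run:
```python
from h import *
m=np.array([.656,.1715]);o=down(-77)
move_to([*m,.19],o)
f0=read_state()["ft_force"]
move_l([*m,.083],velocity=.12)
z=.083
while z>.066:
    z-=.0015; move_l([*m,z],velocity=.05); f=read_state()["ft_force"]
    if f[2]-f0[2]>5: break
print("z",z,f-f0,read_state()["time"])
grip(.085)
move_l([*m,.20],velocity=.2)
snap("top","3");snap("side","3");w=snap("wrist","3");print(read_state()["time"])
W=cloud(w);M=(W[...,2]>.115)&(W[...,2]<.14)&(np.hypot(W[...,0]-m[0],W[...,1]-m[1])<.05)
print(W[M].mean(0),np.median(W[M][:,2]))
```

```text
z 0.0725 [-1.2391589   0.82225405  8.80895664] 10.0667
11.3583
[0.65814602 0.17159805 0.12727219] 0.12750052569234233
```

View pics/wrist3.png

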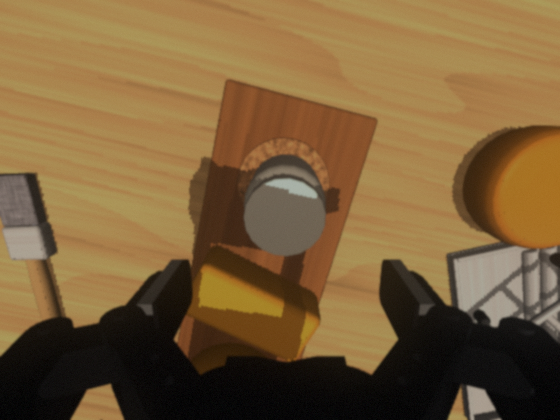

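View pics/side3.png

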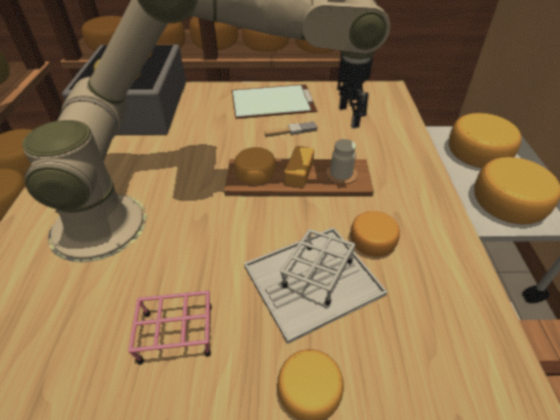

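The pot stands upright, with its top at 0.1275 against an expected 0.128. In the wrist view the mat arc spans columns 240-329 with its top at row 138. I'll check the mat centre and look at the emptied stand.

Run:
```python
from h import *
w=pickle.load(open("wrist3.pkl","rb"));print("mat ctr",ray(w,284.5,182.5,.028),"edges",[ray(w,240,178,.028),ray(w,329,178,.028),ray(w,284.5,138,.028)])
move_to([.55,-.17,.30],down(151.4-180))
w=snap("wrist","4");print(read_state()["time"])
print(frame_fit(w,np.array([.56,-.17])))
```

```text
mat ctr [0.65946532 0.17216303 0.028     ] edges [array([0.65399691, 0.21605316, 0.028     ]), array([0.67379002, 0.13031179, 0.028     ]), array([0.70172988, 0.18188287, 0.028     ])]
12.8
(array([ 0.562198 , -0.1705649]), (146.9001007080078, 117.899169921875), 61.36842346191406, array([-0.03878629,  0.07220316]), np.float64(0.07013011425169664), np.float64(0.0011259809534385871))
```

View pics/wrist4.png

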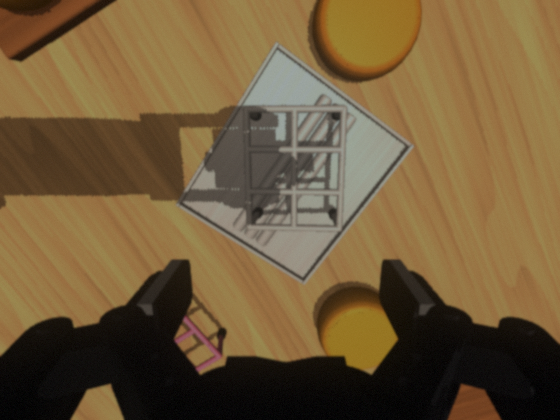

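The stand is unchanged (centre .562,-.170, yaw 61.4, tilted 0.08). I'll pinch the central bar loosely so the stand can settle onto its feet, then swivel it by -34.7° and ease it about 9 mm towards the tray's middle line.

Run:
```python
from h import *
grip(.038)
a0=-28.6;p0=np.array([.562,-.170])
move_to([*p0,.12],down(a0))
f0=read_state()["ft_force"];t0=read_state()["torque"]
move_l([*p0,.045],velocity=.1)
print("down",read_state()["ft_force"]-f0)
grip(.012)
s=read_state();print("loose",s["width"],(s["ft_force"]-f0).round(2),s["time"])
p1=np.array([.566,-.179])
for i in range(1,9):
    k=i/8
    move_l([*(p0+(p1-p0)*k),.045],down(a0-42*k),velocity=.03)
    s=read_state();f=s["ft_force"]-f0;print(i,(a0-42*k),s["width"].round(4),f.round(1),(s["torque"]-t0).round(2),s["time"])
    if np.linalg.norm(f)>40: break
snap("side","5")
```

```text
down [-0.12195959 -0.16273698 -0.91514332]
loose 0.011653110302417235 [ 0.51  0.32 -0.2 ] 15.3333Traceback (most recent call last):
  File "<stdin>", line 14, in <module>
AttributeError: 'float' object has no attribute 'round'
```

Run:
```python
from h import *
s=pickle.load(open("side5.pkl","rb"));crop(s,"s5z",230,190,180,150,4)
```

```text
Traceback (most recent call last):
FileNotFoundError: [Errno 2] No such file or directory: 'side5.pkl'
```

Only a print bug: one step was done, so I continue from i=2.

Run:
```python
from h import *
a0=-28.6;p0=np.array([.562,-.170]);p1=np.array([.566,-.179])
for i in range(1,9):
    k=i/8
    if i>1: move_l([*(p0+(p1-p0)*k),.045],down(a0-42*k),velocity=.03)
    s=read_state();f=s["ft_force"];print(i,(a0-42*k),round(s["width"],4),f.round(1),s["torque"].round(2),round(s["time"],2))
    if np.linalg.norm(f)>40: break
c=snap("side","5");crop(c,"s5z",230,190,180,150,4)
```

```text
1 -33.85 0.0117 [ 0.4  0.4 -0.5] [-0.   -0.04  0.  ] 15.58
2 -39.1 0.0125 [ 0.4  0.7 -0.1] [0.05 0.08 0.06] 15.83
3 -44.35 0.012 [-0.2 -0.3 -0.2] [-0.04  0.04  0.15] 16.08
4 -49.6 0.0119 [-1.9  0.1  1.4] [-0.03  0.26  0.16] 16.33
5 -54.85 0.0122 [0.6 0.4 2.9] [0.01 0.04 0.18] 16.58
6 -60.1 0.012 [ 0.   0.1 -0.2] [-0.02 -0.03 -0.01] 16.83
7 -65.35 0.0117 [-0.3  0.7  0. ] [0.25 0.17 0.08] 17.08
8 -70.6 0.0122 [ 0.2  1.2 -1.6] [0.03 0.06 0.06] 17.33
```

View pics/s5z.png

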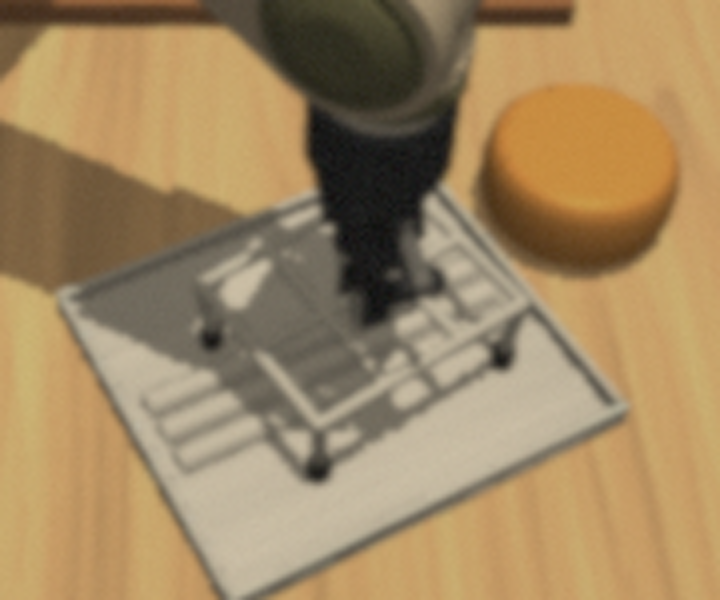

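The stand now lies along the beads with its feet off them. I'll release, back off and measure.

Run:
```python
from h import *
p1=np.array([.566,-.179])
grip(.036)
move_l([*p1,.13],velocity=.15)
move_to([.555,-.18,.30],down(-63.3))
w=snap("wrist","6");print(read_state()["time"])
fit=frame_fit(w,np.array([.565,-.178]));print(fit)
d=fit[0]-[.552,-.1855];t=np.radians(26.7);print("in tray",d@[np.cos(t),np.sin(t)],d@[-np.sin(t),np.cos(t)])
crop(w,"w6z",170,20,250,200,3)
```

```text
19.225
(array([ 0.56580231, -0.18076295]), (148.06349182128906, 117.9554672241211), 33.0607795715332, array([-0.00041982,  0.00010614]), np.float64(0.06268603799092377), np.float64(0.0011553436903621538))
in tray 0.014459030727119047 -0.001969698092159997
```

View pics/w6z.png

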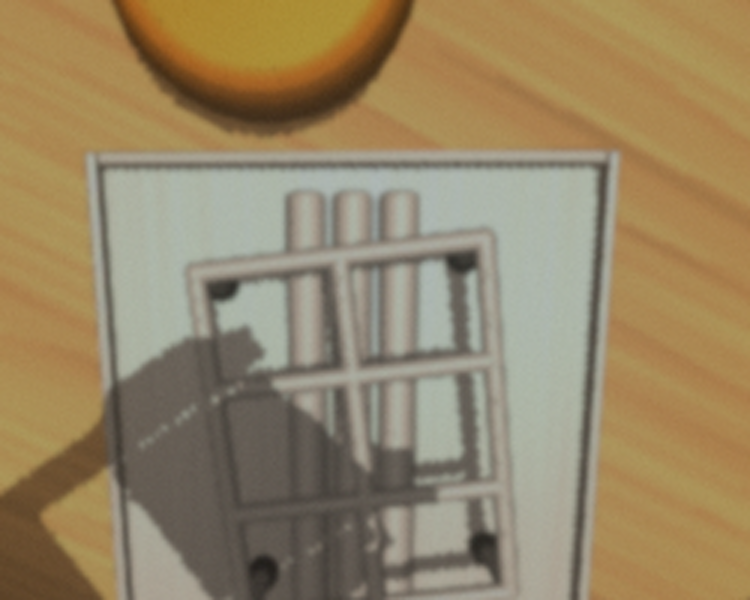

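The stand stands level by itself (tilt under 0.001, frame top .0627 against a nominal .064). Yaw is 6.4° off the tray and the feet clear the beads by about 6 mm. Now the loaf.

Run:
```python
from h import *
grip(.076)
move_to([.50,.165,.30],down(-15))
w=snap("wrist","7");print(read_state()["time"],read_state()["width"])
W=cloud(w)
f=(W[...,2]>.06)&(W[...,2]<.085)&(np.abs(W[...,0]-.53)<.065)&(np.abs(W[...,1]-.174)<.09)
n,l,st,ce=cv2.connectedComponentsWithStats(f.astype(np.uint8));print(st[1:,4]);f=l==np.argmax(st[1:,4])+1
X=W[f];r=cv2.minAreaRect((X[:,:2]*1000).astype(np.float32));print(r,np.median(X[:,2]),len(X))
```

```text
21.0583 0.07627664061734432
[5769    1   20]
((533.8811645507812, 177.68508911132812), (129.0577392578125, 60.019325256347656), 74.03639221191406) 0.0762256934577056 5769
```

View pics/wrist7.png

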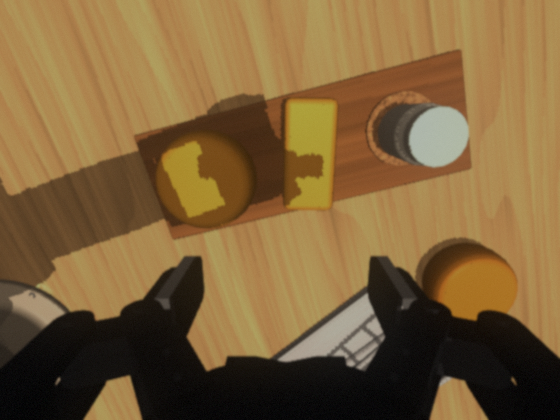

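The wrist view shows the loaf at (310,153), 129x60 mm, angle 74°, within about 4 mm of the top-view result. I'll grasp it.

Run:
```python
from h import *
p=[.5325,.1765];o=down(-16)
move_to([*p,.13],o)
f0=read_state()["ft_force"]
move_l([*p,.036],velocity=.1)
print("down",(read_state()["ft_force"]-f0).round(2))
grip(.04)
s=read_state();print(s["width"],s["time"])
move_l([*p,.17],velocity=.15)
s=read_state();print(s["width"],(s["ft_force"]-f0).round(2),s["torque"].round(3),s["time"])
snap("side","8")
```

```text
down [-0.42  0.21  0.35]
0.059526785800418515 23.1583
0.05926124199668207 [-0.43  0.59 -6.09] [-0.006 -0.024 -0.006] 24.2
```

View pics/side8.png

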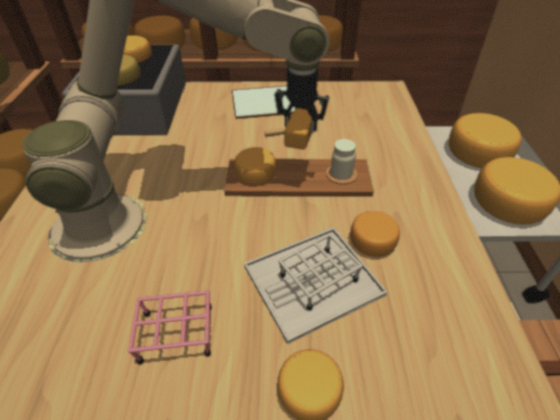

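Run:
```python
from h import *
p=[.5655,-.1805];o=down(-56.9)
move_l([.5325,.1765,.22],velocity=.2)
move_to([*p,.20],o)
f0=read_state()["ft_force"]
move_l([*p,.090],velocity=.12)
z=.090
while z>.072:
    z-=.001; move_l([*p,z],velocity=.04); f=read_state()["ft_force"]-f0
    if f[2]>3: break
print("z",z,f.round(2),read_state()["time"])
grip(.076)
move_l([*p,.18],velocity=.12)
move_to([.555,-.18,.33],down(-63.3))
w=snap("wrist","9");snap("top","9");c=snap("side","9");crop(c,"s9z",230,100,180,150,4)
print(read_state()["time"])
W=cloud(w)
f=(W[...,2]>.1)&(W[...,2]<.13)&(np.hypot(W[...,0]-.565,W[...,1]+.18)<.1)
X=W[f];r=cv2.minAreaRect((X[:,:2]*1000).astype(np.float32));A=np.c_[X[:,:2]-X[:,:2].mean(0),np.ones(len(X))];print("loaf",r,np.linalg.lstsq(A,X[:,2],rcond=None)[0])
print("frame",frame_fit(w,np.array([.565,-.178]),.05,.075))
```

```text
z 0.07799999999999999 [-3.83  1.12 10.01] 30.0667
32.175
loaf ((567.8457641601562, -180.77926635742188), (129.99139404296875, 60.0678825378418), 33.14841842651367) [-0.00356768 -0.00221618  0.11781759]
frame (array([ 0.565909  , -0.18073917]), (147.69680786132812, 118.27747344970703), 33.1703987121582, array([-0.00077664, -0.00070244]), np.float64(0.06265728071313596), np.float64(0.0011577366214135599))
```

View pics/wrist9.png

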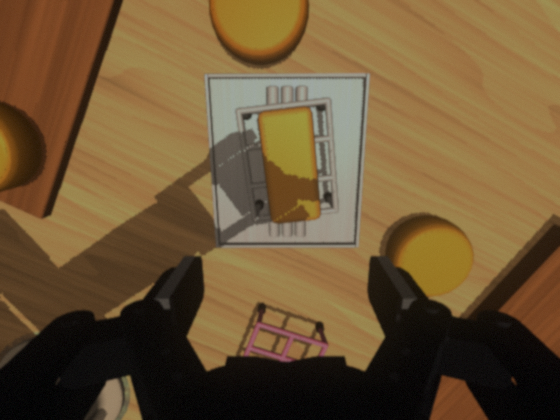

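View pics/side9.png

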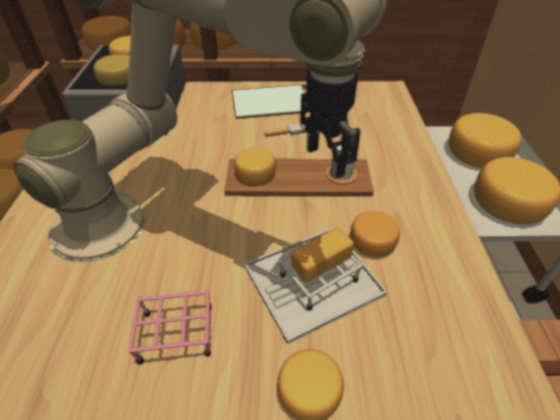

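The loaf is centred within 2 mm and 0.1°, and the stand is level and unmoved. One last check on the bystanders and the pot, then I hand in.

Run:
```python
from h import *
a=pickle.load(open("side0.pkl","rb"));b=pickle.load(open("side9.pkl","rb"))
d=cv2.absdiff(cv2.GaussianBlur(a["frame"],(5,5),0),cv2.GaussianBlur(b["frame"],(5,5),0)).max(-1)
for n,(u,v,r) in dict(wa=(255,165,24),wb=(375,232,26),wc=(310,383,34),brush=(292,129,26)).items():
    x=d[v-r:v+r,u-r:u+r];print(n,np.median(x),(x>40).mean())
move_to([.40,0,.35],down(-45)); hold(.3)
c=snap("side","10");W=cloud(c)
m=(W[...,2]>.11)&(W[...,2]<.14)&(np.hypot(W[...,0]-.657,W[...,1]-.1715)<.06);print("pot lid",W[m].mean(0),m.sum())
print(read_state()["time"],read_state()["ft_force"])
```

```text
wa 13.0 0.0
wb 14.0 0.026627218934911243
wc 14.0 0.0
brush 15.0 0.2625739644970414
pot lid [0.65374351 0.16352158 0.12590343] 303
33.4667 [-0.02369057 -0.02368579  0.52356459]
```

View pics/side10.png

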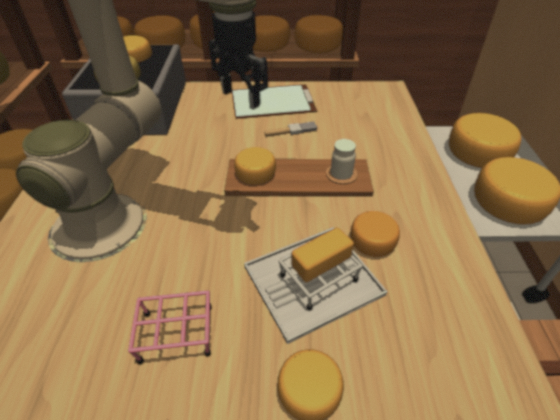

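```bash
python3 -c "
from rig import *
close_job()"
```

```text
the job is handed in; nothing more can be done
```

I handed the job in at about 33.5 s; the hand-in reports no verdict. I moved the pot onto the cork mat and swivelled the stand level with a loose pinch on its central bar. Then I let go of it and laid the loaf along it.

| Item | Last check |
|---|---|
| Pot | Standing; lid at 0.1275 m (expected 0.128); about 3 mm from the mat's middle |
| Stand | Tilt about 0.001 rad, same before and after loading; 6.4° off the tray's axis, feet clear of the beads by about 6 mm |
| Loaf | Centred within 2 mm and 0.1° of the stand; tilt about 0.004 rad |
| Round cheeses and brush | In the same places as at the start |

Three readings disagreed, and I judged none of them a real fault:
- **Camera offset:** the top and wrist cameras differed by 2–5 mm on the mat, loaf and stand. I placed mostly by the wrist camera.
- **Pot lid:** the side camera's depth put the lid about 8 mm nearer in y. It gave a similar 6 mm offset at the start, so I took it as bias.
- **Brush:** the automatic comparison flagged it only because the arm was in front of it. In the last picture it looks unmoved.

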